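Set the kitchen switch bank for coffee time

ROBOT

A 6-joint arm with a two-finger parallel gripper is mounted at the origin on a cart in front of the work surface, level with it; the furniture and walls round the work are solid. World frame = base frame: x ahead of the robot, y to its left, z up, the work surface at z = 0. Lengths are in mm, angles in rad, forces in N, time in s.
With the tool pointing down it reaches from about 325 to 875 mm from the base axis. Payload 4.4 kg.
Tool frame: the origin (TCP) lies on the centre line of the jaws, within the pads' length; the fingertips stand ahead of it and the grasp point (between the pads) lies 6 mm ahead of it (ctrl.tcp_to_tips is the z of the fingertips in the tool frame, in mm); z points along the fingers, y is the line along which they close (so a half turn about z gives the same grasp; the last joint's range is limited). The gripper opens to 85 mm and grips with 20 to 120 N. Pads are 22 mm wide; open, the fingers measure 114 mm over their backs; the gripper's body (76 mm by 85 mm) begins 54 mm behind the grasp point. The pads swing forward as they close: fully open they stand 13 mm farther back than shut.
Start: joints at [-1.492, 0.207, 1.542, -0, 1.393, -0.15], TCP at [130.962, -559.89, 256.282] pointing down, gripper open.
Joint ranges: [-2.73, 2.73], [-0.86, 2.22], [0.23, 2.46], [-1.11, 4.25], [0.08, 2.63], [-2.82, 2.82]. Speed limits (rad/s): [2.79, 2.79, 3.14, 3.14, 3.14, 3.14].

INTERFACE

Orientations are given as a 3x3 rotation matrix whose columns are the frame's x, y, z axes.
In Python, from plant import ctrl, sensors, optics gives the robot as it stands. Calls block until the motion is done:
- ctrl.move_ptp(position, orientation): joint-space move of the TCP to a pose.
- ctrl.move_l(position, rot=None, vel=150, threshold=None): straight line of the TCP; rot=None keeps the orientation; vel is the mean speed in mm/s. With threshold (N) it stops when the force on the tool has changed by that much, and returns True; else False.
- ctrl.set_joints(angles): joint-space move.
- ctrl.gripper_to(opening, force=None): finger opening in mm; force is the grip in N (None keeps the last); returns when the fingers have stopped.
- ctrl.hold(seconds).
- ctrl.solve_ik(position, orientation): joint angles nearest the present ones, or None.
- sensors.read_state(): the state.
- optics.grab_frame(name): name is "scene" or "top"; returns (picture, depth): 384x512x3 uint8, red, green, blue; 384x512 float32, mm along the optical axis (not along the pixel's ray), 0 where there is no reading.
- optics.camera_params(name): a dict with "mtx" (3x3 intrinsics, pixels), "k1" (the pictures are not rectified: a ray, as slopes to the right and down, at radius r is drawn at 1 + k1 r^2 times it, then the intrinsics apply), "R" (3x3) and "t" (3): a world point X has camera coordinates R X + t. Camera axes: x right, y down, z forward; pixel columns grow to the right and rows downward; lengths in mm; the calibration is good to about 2 mm. A picture is of the moment at which its call begins. camera_params takes no time and is no camera call.
A pose or a line that the arm cannot do raises ctrl.MotionError and nothing moves.
- ctrl.finish_job(): hands the job in; it is judged then, once.
The state is a dict: "t": time; "q": joint angles; "qvel": joint speeds; "tau": joint torques, N m; "eef_pos": TCP position; "eef_rot": TCP orientation; "force": force on the tool from outside, world axes, zero at the start; "wrist_torque": the same for the moment, N m; "grip_width": finger opening in mm; "grasp_force": force on a finger pad.
Only numpy, scipy, OpenCV 4.12 (cv2) and the standard library are available. Lean on these libraries where they do the work, as an engineer would, in place of code of your own. Each camera call takes 0.05 s, during which the arm holds its last target. There are 200 camera calls.

TASK

Set the three coloured toggle levers of the switch bank for coffee time: yellow on (espresso machine), red off (dishwasher), blue on (fridge). A lever is on when it leans over to the side of the bank with the green strip, away from the robot, and off when it leans over to the opposite side. The fridge must keep its power, so never let the blue lever go over to off, even for a moment.

Things in the scene. Friction and masses are not known exactly. Their poses are not given: they have to be found in the camera images.
- switch_bank: White and grey box fixed to the worktop, 130 mm (x) by 166 (y) by 44 high, with three toggle levers 48 mm apart along its y; which colour stands where varies. Origin: centre of the underside; z up; +x points to the green strip (ON side, away from the robot within 25 degrees). Levers hinge about its y axis at x = 0, z = 44 mm, and lean 31 degrees either way. The top face is flat but for them.
- tip_yellow (a point): Top end of the yellow lever, a plastic paddle 17 mm wide (bank y), 11 thick (lower half 12 wide, 8 thick), 52 mm long from hinge to this point; own z runs up along the lever. It stands at bank x = +27 mm when on, -27 when off, 88 mm above the worktop in both. It moves lightly (under 1 N) and is top-heavy: pushed 10 degrees past upright it falls over by itself onto a hard stop.
- tip_red (a point): Top end of the red lever, of the same kind and size as the yellow one; same meaning of point and axes.
- tip_blue (a point): Top end of the blue lever, of the same kind and size as the yellow one; same meaning of point and axes.
Things that resemble listed ones, but are neither listed nor needed, are in the scene too. There is more than one size of the switch_bank; the job needs the larger.

How it is judged:
By the outcome, as a careful person would: the job done as asked, in the order asked, and still so for the second after the job is handed in, with the robot touching nothing.
It also fails if it takes over 32 s, if anything falls off the work surface, if the arm or the gripper's body presses on something with over 40 N, if the wrist force passes 120 N, or if a joint passes its speed limit or range.

## Working session

There is one attempt and no reset: what is moved stays moved. The work goes in short steps, each a Python script; the robot and the scene stay as the last script left them, time stands still between calls to the robot, and variables do not carry over. Pictures are saved under pics/ and viewed, at most 10 in all, crops included, and the job is handed in when it is done.

```bash
mkdir -p pics; ls; cat > h.py <<'E'
import numpy as np, cv2
from plant import ctrl, sensors, optics
def grab(n):
    im,d=optics.grab_frame(n); np.savez(f'/tmp/{n}.npz',im=im,d=d); return im,d
def ray(n,u,v):
    p=optics.camera_params(n); K=np.array(p['mtx']);R=np.array(p['R']);t=np.array(p['t'])
    x=np.array([(u-K[0,2])/K[0,0],(v-K[1,2])/K[1,1]]); s=x.copy()
    for _ in range(20): s=x/(1+p['k1']*(s@s))
    return -R.T@t, R.T@np.array([s[0],s[1],1.]), s
def onplane(n,u,v,z):
    c,d,_=ray(n,u,v); return c+d*(z-c[2])/d[2]
def withdepth(n,u,v,dep):
    c,d,_=ray(n,u,v); return c+d*dep
E
python3 - <<'E'
from h import *
for n in('top','scene'):
    im,d=grab(n); cv2.imwrite(f'pics/{n}0.png',cv2.resize(im[:,:,::-1],(800,600)))
    p=optics.camera_params(n); print(n,np.round(-np.array(p['R']).T@p['t']),p['mtx'],p['k1'])
print(ctrl.tcp_to_tips)
E
```

```text
pics
top [368.  85. 918.] [[384.63503217   0.         257.80486658]
 [  0.         384.63503217 195.77533916]
 [  0.           0.           1.        ]] -0.01905707934865858
scene [ 42. 673. 537.] [[494.54311481   0.         260.46781359]
 [  0.         494.54311481 186.53053376]
 [  0.           0.           1.        ]] 0.06587129637725112
25.0
```

View pics/top0.png

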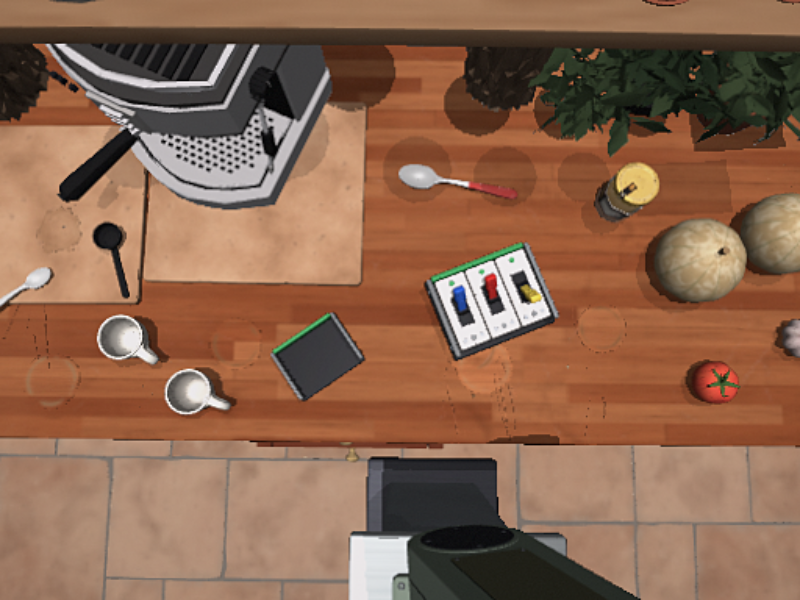

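View pics/scene0.png

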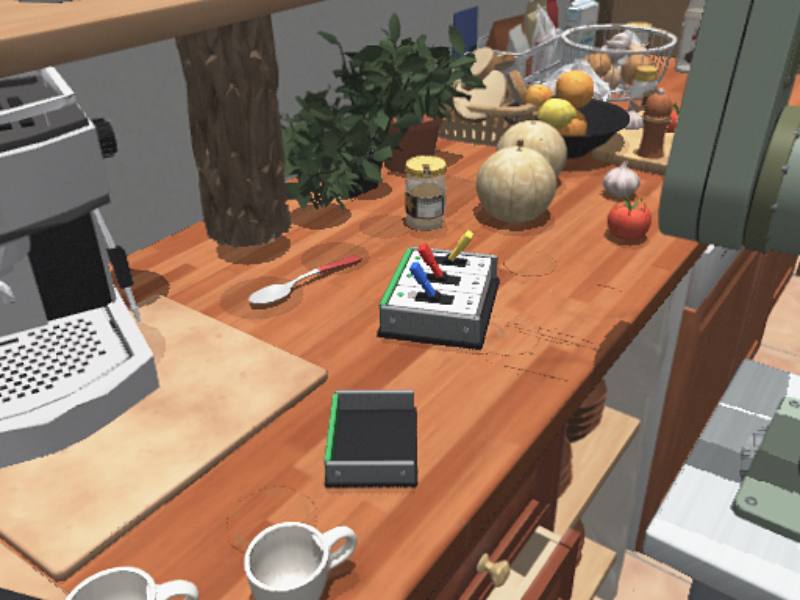

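The top view shows the bank at about (490,300) in the 800x600 picture, with the green strip on its upper side, away from the robot. Blue (460,300) is on, red (490,287) is on and yellow (530,293) is off. The tray at (318,355) has no levers and is a decoy. So red has to come towards the robot, yellow has to go away, and blue stays untouched.

```bash
python3 - <<'E'
from h import *
for n in('top','scene'):
    f=np.load(f'/tmp/{n}.npz'); im,d=f['im'],f['d']; hsv=cv2.cvtColor(im,cv2.COLOR_RGB2HSV)
    box=(slice(150,235),slice(265,362)) if n=='top' else (slice(145,225),slice(238,322))
    for c,lo,hi in(('blue',(105,150,80),(125,255,255)),('red',(0,200,90),(4,255,255)),('red2',(174,180,90),(180,255,255)),('yellow',(22,130,100),(32,255,255)),('green',(50,120,80),(75,255,255)),('white',(0,0,170),(180,40,255))):
        m=np.zeros(d.shape,np.uint8); m[box]=cv2.inRange(hsv,lo,hi)[box]
        k,l,s,_=cv2.connectedComponentsWithStats(m)
        if k<2: continue
        ys,xs=np.where((l==1+s[1:,4].argmax()) if c!='white' else m>0)
        P=np.array([withdepth(n,x,y,d[y,x]) for x,y in zip(xs,ys)])
        if c in('green','white'):
            Q=np.array([onplane(n,x,y,44) for x,y in zip(xs,ys)])
            r=cv2.minAreaRect(Q[:,:2].astype(np.float32)); print(n,c,len(xs),'zmed',np.median(P[:,2]).round(1),'rect',np.round(cv2.boxPoints(r)).tolist(),np.round(r[1]),round(r[2],1))
        else:
            top=P[P[:,2]>np.percentile(P[:,2],75)]; print(n,c,len(xs),'tip',top.mean(0).round(1),'max z',P[:,2].max().round(1),'low',P[P[:,2]<np.percentile(P[:,2],25)].mean(0).round(1))
E
```

```text
top blue 89 tip [503.    8.1  89.9] max z 91.9 low [4.849e+02 3.000e-01 5.750e+01]
top red 58 tip [520.9 -36.6  89.5] max z 93.4 low [502.6 -44.9  57.4]
top yellow 76 tip [494.6 -99.   90.4] max z 94.1 low [512.6 -91.2  60.1]
top green 192 zmed 44.2 rect [[523.0, 43.0], [578.0, -93.0], [585.0, -90.0], [530.0, 45.0]] [  7. 146.] 22.1Traceback (most recent call last):
  File "<stdin>", line 12, in <module>
  File "h.py", line 11, in onplane
    c,d,_=ray(n,u,v); return c+d*(z-c[2])/d[2]
          ~~~^^^^^^^
  File "h.py", line 6, in ray
    p=optics.camera_params(n); K=np.array(p['mtx']);R=np.array(p['R']);t=np.array(p['t'])
ValueError: time passes only in moves, steps and waits
```

```bash
cat >> h.py <<'E'
C=np.array([498,-46.]); bx=np.array([.927,.375]); by=np.array([-.375,.927])
def W(x,y,z): return np.r_[C+x*bx+y*by,z]
E
python3 - <<'E'
from h import *
ctrl.gripper_to(0); print('tips',ctrl.tcp_to_tips,sensors.read_state()['t'])
z=np.array([0,0,-1.]); q0=np.array(sensors.read_state()['q']); best=None
for s in(1,-1):
    x=np.r_[s*by,0]; R=np.c_[x,np.cross(z,x),z]; q=ctrl.solve_ik(W(-75,-48,180),R)
    print(s,None if q is None else np.round(q,2))
    if q is not None and(best is None or abs(q-q0).max()<best[0]): best=(abs(q-q0).max(),R)
R=best[1]; np.save('/tmp/R.npy',R)
ctrl.move_ptp(W(-75,-48,180),R)
print(ctrl.move_l(W(-75,-48,90),vel=120,threshold=15))
print(ctrl.move_l(W(-10,-48,90),vel=80,threshold=15))
ctrl.move_l(W(-70,-48,90),vel=150)
ctrl.move_l(W(-70,-48,180),vel=200)
print(sensors.read_state()['t'])
im,d=grab('scene'); cv2.imwrite('pics/scene1.png',cv2.resize(im[120:240,220:380,::-1],(640,480)))
E
```

```text
tips 25.0 0.8667
1 [-0.45  0.05  1.89 -0.    1.21 -0.83]
-1 [-0.45  0.05  1.89 -0.    1.21  2.31]
False
False
5.85
```

View pics/scene1.png

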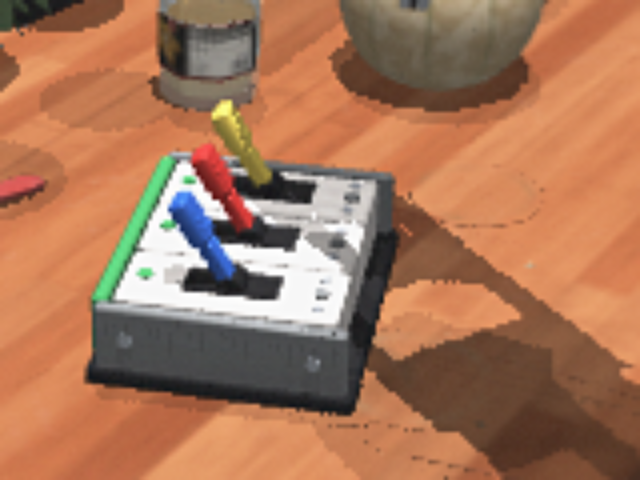

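The crop shows the yellow tip at (222,110) now leaning to the green side, parallel to red (205,155) and blue (183,205), so all three are on. Next is red, pushed from the far side.

```bash
python3 - <<'E'
from h import *
ctrl.move_l(W(75,0,180),vel=150)
print(ctrl.move_l(W(75,0,90),vel=120,threshold=15))
print(ctrl.move_l(W(10,0,90),vel=80,threshold=15))
ctrl.move_l(W(70,0,90),vel=150)
ctrl.move_l(W(70,0,180),vel=200)
ctrl.move_l(W(-100,-120,220),vel=250)
print(sensors.read_state()['t'])
im,d=grab('scene'); cv2.imwrite('pics/scene2.png',cv2.resize(im[120:240,220:380,::-1],(640,480)))
E
```

```text
False
False
11.075
```

View pics/scene2.png

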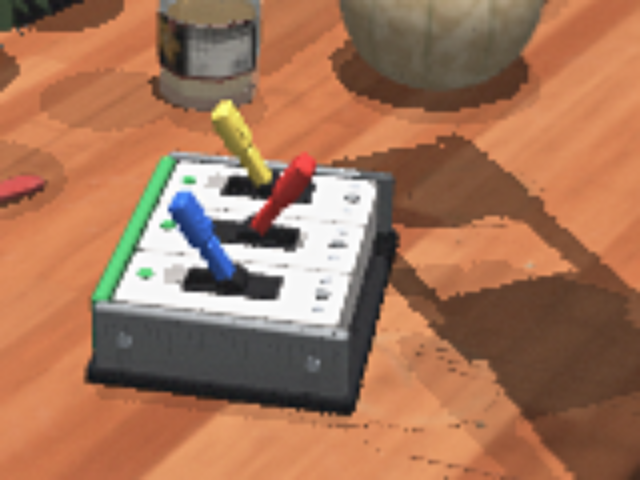

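Yellow (225,110) and blue (183,205) lean to the green strip and red (303,165) leans away from it. The robot is clear of the bank.

```bash
python3 -c "
from plant import ctrl
print(ctrl.finish_job())"
```

```text
the job is handed in; nothing more can be done
None
```

The job is done and handed in at about 11 s: yellow is on, red is off, and blue was never touched and stayed on.

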